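# Roll the vial up the reader ramp to its stop

## Robot

A 7-joint arm with a two-finger parallel gripper is mounted at the origin on a cart in front of the work surface, level with it; the furniture and walls round the work are solid. World frame = base frame: x ahead of the robot, y to its left, z up, the work surface at z = 0. Lengths are in m, angles in rad, forces in N, time in s.
With the tool pointing down it reaches from about 0.425 to 0.875 m from the base axis. Payload 4.7 kg.
Tool frame: the origin (TCP) lies at the very end of the fingers, on their centre line; the grasp point (between the pads) lies 19 mm behind it; x points along the fingers, z is the direction in which the jaws open and shut, and the axes are right-handed (so a half turn about x gives the same grasp; the last joint's range is limited). The gripper opens to 87 mm and grips with 3 to 60 N. Pads are 19 mm wide; open, the fingers measure 117 mm over their backs; the gripper's body (75 mm by 190 mm) begins 51 mm behind the grasp point.
Start: joints at [1.363, 0.321, -0.07, 1.45, 0.023, 1.371, -0.057], TCP at [0.143, -0.634, 0.223] pointing down, gripper open.
Joint ranges: [-2.86, 2.86], [-0.3, 2.09], [-1.38, 1.24], [0.06, 2.45], [-1.56, 4.7], [0.09, 2.05], [-2.69, 2.69]. Speed limits (rad/s): [2.57, 2.57, 3.14, 3.14, 3.14, 3.14, 3.14].

## Interface

Orientations are given as a rotation vector (axis times angle).
In Python, from bench import * gives the robot as it stands.
- The arm moves only by the shell command python3 -m handwheel 'ROWS' [OPENING] [FORCE]. ROWS is JSON, a list of rows, each an object with "xyz": the shift along the world's x, y, z in cm, a list of three; "angular": the turn, a rotation vector about the world's x, y, z in degrees, a list of three. A call has 1 to 5 rows; each row shifts and turns the pose as measured when the row begins; what a row does not reach is not made up. A row lasts 1/12 s, in which the tool goes at most 41.7 mm and 7.16 degrees, less where a joint would pass 70% of its speed; a pose out of reach is approached as far as the arm can. A call with a gripper value outside its range is refused whole. OPENING is the finger opening in cm, from 0 to 8.7, set as the call begins (- or left out, the last holds). The fingers move at their own pace and stop on an object; FORCE is the grip in N (left out, the last holds). Time passes only in rows, so rows that do not move let the fingers close. It gives the time, the measured TCP pose, the force and the opening at its end, in the units of the state.
- get_state(): the state, without advancing time (a new reading comes with each control period).
- get_image(name): name is "side" or "top"; returns a dict with "pixels" (480x640x3 uint8, blue, green, red), "K" (3x3 intrinsics, pixels), "cam_to_world" (4x4, takes a point from camera to world coordinates). Camera axes: x right, y down, z forward; pixel columns grow to the right and rows downward; lengths in m; the calibration is good to about 2 mm. A picture is of the moment at which its call begins. There is no depth.
- close_job(): hands the job in, once; it reports no verdict.
The state is a dict: "time": time; "joint_positions": joint angles; "qd": joint speeds; "joint_torque": joint torques, N m; "position": TCP position; "tool_rot": TCP orientation; "ft_force": force on the tool from outside, world axes, zero at the start; "torque": the same for the moment, N m; "grip_width": opening from 0.0 (shut) to 1.0 (fully open).
Only numpy, scipy, OpenCV 4.12 (cv2) and the standard library are available. Lean on these libraries where they do the work, as an engineer would, in place of code of your own. Each camera call takes 0.05 s, during which the arm holds its last target.

## Task

The glass vial lies on its side at the foot of the label reader's ramp. With the fingertips or the outside of the fingers only, push it slowly and steadily up the ramp until the blue spring stop plate at the top is pressed fully home, without gripping or lifting the vial, letting go of it on the slope so that it rolls back, or pressing it hard, and without disturbing the things standing around. Finish while still holding the vial there against the pressed plate with the fingers.

Things in the scene. Friction and masses are not known exactly. Their poses are not given: they have to be found in the camera images.
- reader: White label reader fixed to the worktop, 280 mm long (x), 112 mm wide (y). Origin: centre of its underside, on the worktop; x points uphill, z up. Lane 90 mm wide between side rails that stand 8 mm above it. Lane floor level, 10 mm above the worktop, from x = -133 to -30 mm; a lip 4 mm higher than it closes the low end. Head block 58 mm high at the top, x = 102 to 140 mm.
- ramp_foot (a point): Fixed point in the middle of the lane where the slope begins: x = -30, y = 0, z = 10 mm in the reader's frame. From here the floor is a plane slope of 0.14 rad (8 degrees) up to x = 87 mm, z = 26 mm.
- stop_face (a point): Fixed point on the front face of the stop plate when the plate is out (not pressed), where the vial meets it: x = 88, y = 0, z = 39 mm in the reader's frame.
- stop_plate (a joint): Blue spring plate at the top of the ramp, 74 mm wide, 22 mm high, face square to the reader's x. 0 = out, grows as it is pushed uphill along the reader's x, stops at 0.006 m (fully home). Springs back when let go; about 0.8 N starts it and 2.3 N holds it home.
- vial_mid (a point): Middle, on its axis, of the loose glass vial with dark cap: 29 mm diameter, 74 mm long, about 40 g. It lies across the lane, axis (the point's z) along the reader's y, and rolls freely. It starts at rest on the level lane, 25 to 48 mm downhill of ramp_foot. When it touches the unpressed plate its middle is at x = 73.5, z = 39 mm in the reader's frame.
- spare_vial: Bystander: vial like the other, standing upright, 29 mm diameter, 74 mm high; origin at the centre of its underside.
- red_dropper: Bystander: small white dropper bottle with red top, 29 mm diameter, 86 mm high; origin at the centre of its underside.
- jar: Bystander: blue ointment jar, 36 mm diameter, 53 mm high; origin at the centre of its underside.
- small_bottle: Bystander: small dark brown bottle with white cap and red-edged label, 42 mm diameter, 111 mm high; origin at the centre of its underside.
Things that resemble listed ones, but are neither listed nor needed, are in the scene too. What is shaped like the part that bears vial_mid but orange is not meant.

How it is judged:
By the outcome, as a careful person would: the job done as asked, in the order asked, and still so for the second after the job is handed in, while the arm keeps its last pose, push and grip.
It also fails if it takes over 42 s, if anything falls off the work surface, if the arm or the gripper's body presses on something with over 40 N, if the wrist force passes 120 N, or if a joint passes its speed limit or range.

## Working session

There is one attempt and no reset: what is moved stays moved. The work goes in short steps, Python scripts to look and compute and a shell command to move; the robot and the scene stay as the last step left them, time stands still between calls to the robot, and variables do not carry over. Pictures are saved under pics/ and viewed, and the job is handed in when it is done.

```bash
mkdir -p pics
python3 - <<'E'
from bench import *
import cv2
print(get_state())
for n in("side","top"):
    im=get_image(n); cv2.imwrite(f"pics/{n}0.png",im["pixels"]); print(n,im["K"],im["cam_to_world"])
E
```

```text
{'time': 0.0, 'joint_positions': array([ 1.36312333,  0.32186495, -0.07007742,  1.45166273,  0.02260768,
        1.3707948 , -0.05689519]), 'qd': array([-1.19365590e-03, -2.03547222e-03, -1.15908789e-05,  2.24461485e-04,
       -9.99778779e-04,  7.29060827e-05,  1.12916496e-03]), 'joint_torque': array([-2.05087149e-04, -4.91285992e+01, -4.03963253e-01, -3.12527740e+01,
       -6.38463395e-02,  4.35392931e-02,  1.72442733e-04]), 'position': array([ 0.14279705, -0.63355771,  0.22144037]), 'tool_rot': array([ 1.04545159,  1.30761195, -1.04356506]), 'ft_force': array([-0.18813905, -0.22165203,  0.26769893]), 'torque': array([ 0.0309831 , -0.01076966, -0.01399472]), 'grip_width': 0.9969772289597675}
side [[496.00507572   0.         315.80749207]
 [  0.         496.00507572 235.14109611]
 [  0.           0.           1.        ]] [[ 0.98834753 -0.09041789  0.12244902  0.43678107]
 [-0.15099979 -0.68382595  0.71384952 -0.59453549]
 [ 0.01918905 -0.72402119 -0.68951077  0.62606181]
 [ 0.          0.          0.          1.        ]]
top [[592.00314062   0.         327.78416163]
 [  0.         592.00314062 229.78114334]
 [  0.           0.           1.        ]] [[-0.02502282 -0.99220097  0.12211103  0.43041622]
 [-0.99901961  0.02928111  0.03320304  0.00364872]
 [-0.03651963 -0.12116048 -0.99196091  1.06751759]
 [ 0.          0.          0.          1.        ]]
```

View pics/side0.png

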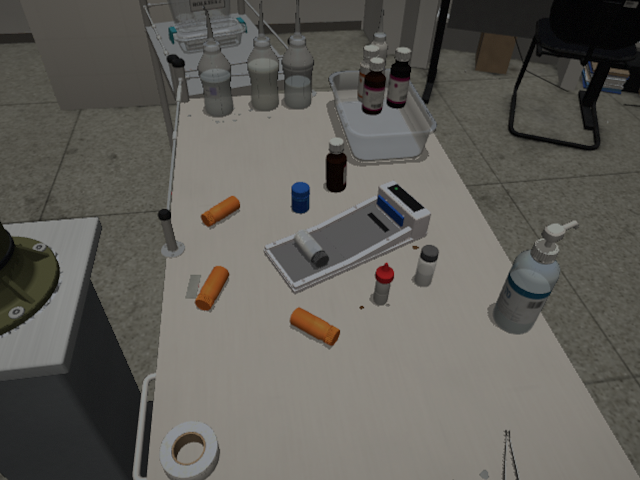

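View pics/top0.png

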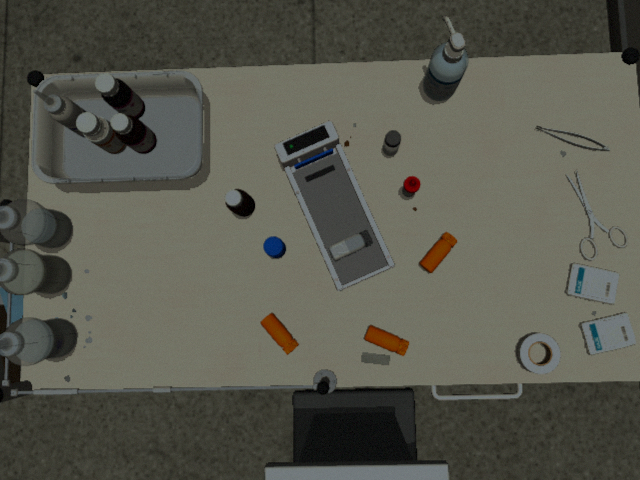

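The vial I want is the white, dark-capped one lying in the lane: side (311,247), top (350,244). Things that could be mistaken for it are the upright spare at side (427,265) / top (392,141), and three orange vials at side (220,210), (212,287), (315,326). I'll check my choice in a close crop.

Run:
```python
import cv2
a=cv2.imread("pics/top0.png")[110:300,225:435]; b=cv2.imread("pics/side0.png")[170:310,250:450]
cv2.imwrite("pics/ct.png",cv2.convertScaleAbs(cv2.resize(a,None,fx=3,fy=3,interpolation=cv2.INTER_CUBIC),alpha=1.5))
cv2.imwrite("pics/cs.png",cv2.convertScaleAbs(cv2.resize(b,None,fx=4,fy=4,interpolation=cv2.INTER_CUBIC),alpha=1.2))
```

```text
(no output)
```

View pics/ct.png

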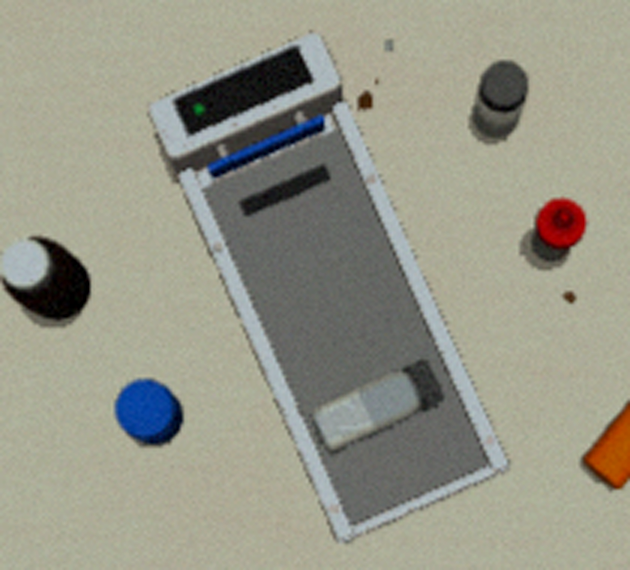

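View pics/cs.png

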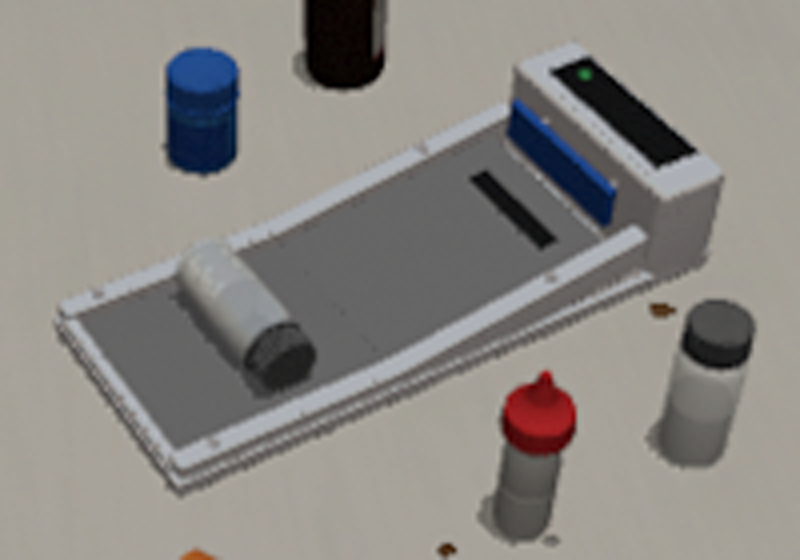

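```bash
cat > h.py <<'E'
import numpy as np, cv2
from bench import *
def cast(im,uv,z):
    K=im["K"];T=im["cam_to_world"]
    d=T[:3,:3]@np.linalg.inv(K)@np.array([uv[0],uv[1],1.]);o=T[:3,3]
    return o+d*(z-o[2])/d[2]
def proj(im,P):
    T=np.linalg.inv(im["cam_to_world"]);p=T[:3,:3]@np.asarray(P)+T[:3,3];q=im["K"]@p;return q[:2]/q[2]
def fit(A,B):
    A=np.array(A);B=np.array(B);a=A-A.mean(0);b=B-B.mean(0)
    th=np.arctan2((a[:,0]*b[:,1]-a[:,1]*b[:,0]).sum(),(a*b).sum())
    R=np.array([[np.cos(th),-np.sin(th)],[np.sin(th),np.cos(th)]]);t=B.mean(0)-R@A.mean(0)
    return th,t,R,B-(A@R.T+t)
E
python3 - <<'E'
from h import *
t=get_image("top");s=get_image("side")
T=lambda u,v:(225+u/3-.33,110+v/3-.33); S=lambda u,v:(250+u/4-.37,170+v/4-.37)
# model pts (x,y,z) ; top px ; side px
top=[((-.140,.056,.018),T(345,540)),((-.140,-.056,.018),T(508,465)),((.140,-.056,.058),T(316,33)),((.140,.056,.058),T(150,106)),((.102,-.056,.058),T(341,88)),((.102,.056,.058),T(172,162))]
side=[((-.140,.056,.018),S(58,306)),((-.140,-.056,.018),S(180,466)),((.140,-.056,.058),S(721,178)),((.140,.056,.058),S(576,43)),((.102,-.056,.058),S(657,200)),((.102,.056,.058),S(513,66))]
for n,im,L in(("top",t,top),("side",s,side),):
    B=[cast(im,p,m[2])[:2] for m,p in L]; th,tt,R,r=fit([m[:2] for m,_ in L],B)
    print(n,th,np.degrees(th),tt,"\n",np.round(r*1000,1))
B=[cast(im,p,m[2])[:2] for im,L in((t,top),(s,side)) for m,p in L]; A=[m[:2] for m,_ in top+side]
th,tt,R,r=fit(A,B);print("both",th,tt)
c=lambda x,y:R@[x,y]+tt
np.savez("pose.npz",th=th,t=tt,R=R)
for n,xy in dict(foot=(-.03,0),stop=(.088,0),u=(1,0)).items(): print(n,c(*xy) if n!="u" else R@xy)
# vial ends: top outline at axis height
for n,im,uv in(("top",t,[T(331,424),T(424,384)]),("side",s,[S(192,268),S(282,357)])):
    for p in uv:
        w=cast(im,p,.0245 )[:2]; print(n,"vial",w,"reader",R.T@(w-tt))
E
```

```text
top 0.39587598979153427 22.682023425618976 [0.60019982 0.02504227] 
 [[ 3.2 -2.3]
 [ 1.4  3.9]
 [-3.2  1.3]
 [-0.4 -3.7]
 [-1.7  2.2]
 [ 0.7 -1.5]]
side 0.380045922426143 21.77502737617428 [0.59816256 0.02126276] 
 [[ 4.4 -1.9]
 [ 4.3  5. ]
 [-5.2 -1.1]
 [-1.4 -2.7]
 [-2.1  2.7]
 [ 0.1 -2. ]]
both 0.38799973334430526 [0.5991807  0.02315089]
foot [0.57141067 0.01180077]
stop [0.68063946 0.0564446 ]
u [0.92566769 0.37833759]
top vial [0.52065662 0.02674338] reader [-0.07132803  0.03303406]
top vial [ 0.54276158 -0.0287148 ] reader [-0.0718481  -0.02666492]
side vial [0.51146232 0.02869758] reader [-0.07909956  0.03832155]
side vial [ 0.54208389 -0.02969061] reader [-0.07284461 -0.02731181]
```

Run:
```python
from h import *
from scipy.spatial.transform import Rotation as Ro
p=np.load("pose.npz");R=p["R"];tt=p["t"]
t=dict(np.load("x.npz")) if 0 else get_image("top");s=get_image("side")
for n,tp,zt,sb in(("bottle",(234,198),.111,(337,187)),("jar",(274,245),.053,(300,208)),("red",(412,184),.075,(381,300)),("spare",(393,138),.074,(424,281))):
    a=cast(t,tp,zt)[:2];b=cast(s,sb,0)[:2];print(n,a,b,"reader top",R.T@(a-tt)," sidebase(front edge)",R.T@(b-tt))
st=get_state();M=Ro.from_rotvec(st["tool_rot"]).as_matrix();print(st["time"],st["position"],"\n",M.round(3))
# target: x down, z along reader -y or +y
y=np.append(R[:,1],0)
for sg in(1,-1):
    z=sg*y;x=np.array([0,0,-1.]);N=np.stack([x,np.cross(z,x),z],1)
    print(sg,np.degrees(Ro.from_matrix(N@M.T).as_rotvec()))
print("start x,y tgt",R@[-.112,.003]+tt)
```

```text
bottle [0.60551818 0.18905491] [0.61237798 0.18879551] reader top [0.06863412 0.15117428]  sidebase(front edge) [0.07488587 0.14833884]
jar [0.53156283 0.13122872] [0.52907608 0.13313537] reader top [-0.02170177  0.12562653]  sidebase(front edge) [-0.02328232  0.12833229]
red [ 0.62663243 -0.1080614 ] [ 0.62942949 -0.11030292] reader top [-0.02423137 -0.131845  ]  sidebase(front edge) [-0.02249027 -0.13497813]
spare [ 0.70815816 -0.07910022] [ 0.71114849 -0.08047379] reader top [ 0.06219147 -0.13588082]  sidebase(front edge) [ 0.06443985 -0.13828365]
0.3 [ 0.14294082 -0.63391996  0.22221659] 
 [[-0.     0.975  0.22 ]
 [ 0.001  0.22  -0.975]
 [-1.    -0.    -0.001]]
1 [-1.90438171e-02  4.38617221e-02 -1.70479799e+02]
-1 [-0.02941471 -0.01277123  9.52019477]
start x,y tgt [ 0.49437091 -0.01644591]
```

```bash
python3 -m handwheel '[{"xyz":[3.2,2.2,0],"angular":[0,0,2]},{"xyz":[3.2,2.2,0],"angular":[0,0,2]},{"xyz":[3.2,2.2,0],"angular":[0,0,2]},{"xyz":[3.2,2.2,0],"angular":[0,0,2]},{"xyz":[3.2,2.2,0],"angular":[0,0,1.5]}]' 3.5 5
python3 -m handwheel '[{"xyz":[3,2.2,0],"angular":[0,0,0]},{"xyz":[3,2.2,0],"angular":[0,0,0]},{"xyz":[2,3.4,0],"angular":[0,0,0]},{"xyz":[2,3.4,0],"angular":[0,0,0]},{"xyz":[1,3.8,0],"angular":[0,0,0]}]'
```

```text
time: 0.72
position: [0.2931, -0.5264, 0.2208]
tool_rot: [0.927, 1.367, -0.938]
ft_force: [-0.4, -1.2, 0.4]
grip_width: 0.711
time: 1.13
position: [0.4118, -0.37, 0.2205]
tool_rot: [0.925, 1.364, -0.935]
ft_force: [0.0, 0.6, 0.5]
grip_width: 0.417
```

```bash
python3 -m handwheel '[{"xyz":[0.9,3.7,0],"angular":[0,0,0]},{"xyz":[0.9,3.7,0],"angular":[0,0,0]},{"xyz":[0.9,3.7,0],"angular":[0,0,0]},{"xyz":[0.9,3.7,0],"angular":[0,0,0]},{"xyz":[0.9,3.7,0],"angular":[0,0,0]}]'
python3 -m handwheel '[{"xyz":[0.9,3.7,0],"angular":[0,0,0]},{"xyz":[0.9,3.7,0],"angular":[0,0,0]},{"xyz":[0.9,3.7,0],"angular":[0,0,0]},{"xyz":[0.6,2.5,0],"angular":[0,0,0]},{"xyz":[0,0,0],"angular":[0,0,0]}]'
python3 - <<'E'
from h import *
from scipy.spatial.transform import Rotation as Ro
p=np.load("pose.npz");R=p["R"];tt=p["t"]
st=get_state();print(st["position"],R.T@(st["position"][:2]-tt))
M=Ro.from_rotvec(st["tool_rot"]).as_matrix();print(M.round(3),R[:,1])
print((R@[-.112,.003]+tt-st["position"][:2])*100)
for n in("side","top"):cv2.imwrite(f"pics/{n}1.png",get_image(n)["pixels"])
E
```

```text
time: 1.55
position: [0.4589, -0.1746, 0.2207]
tool_rot: [0.923, 1.362, -0.934]
ft_force: [1.0, 0.3, -0.5]
grip_width: 0.403
time: 1.97
position: [0.4932, -0.0215, 0.2226]
tool_rot: [0.915, 1.363, -0.921]
ft_force: [-0.4, -0.7, 0.3]
grip_width: 0.4
[ 0.49319754 -0.02148179  0.22256235] [-0.11499142 -0.00121762]
[[ 0.002  0.926  0.378]
 [-0.006  0.378 -0.926]
 [-1.    -0.     0.006]] [-0.37833759  0.92566769]
[0.11733743 0.50358799]
```

View pics/side1.png

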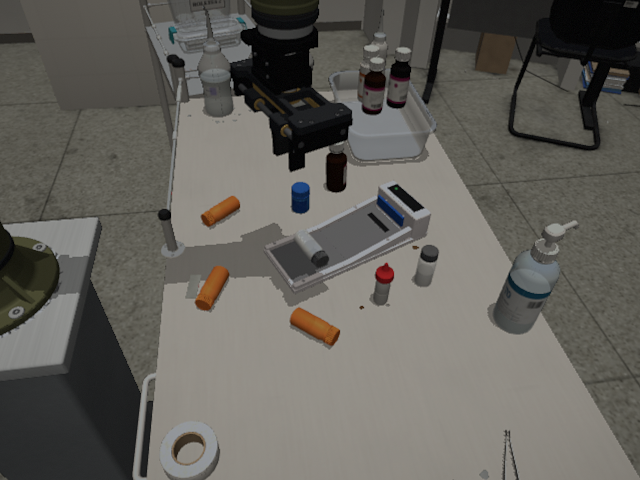

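The arm hovers above the lane's low end and the vial sits undisturbed at side (311,247). Next I'll descend.

```bash
python3 -m handwheel '[{"xyz":[0.1,0.4,-3.5],"angular":[0,0,0]},{"xyz":[0,0,-3.5],"angular":[0,0,0]},{"xyz":[0,0,-3.5],"angular":[0,0,0]},{"xyz":[0,0,-3.5],"angular":[0,0,0]},{"xyz":[0,0,-2.5],"angular":[0,0,0]}]'
python3 -m handwheel '[{"xyz":[0,0,0],"angular":[0,0,0]}]'
python3 - <<'E'
from h import *
p=np.load("pose.npz");R=p["R"];tt=p["t"]
st=get_state();print(st["position"],R.T@(st["position"][:2]-tt))
for n in("side","top"):
    im=get_image(n);cv2.imwrite(f"pics/{n}2.png",cv2.resize(im["pixels"][150:310,230:450],None,fx=3,fy=3))
    print(n,proj(im,st["position"]))
E
```

```text
time: 2.48
position: [0.4984, -0.0348, 0.0588]
tool_rot: [0.926, 1.336, -0.935]
ft_force: [-0.2, -0.3, 0.5]
grip_width: 0.402
time: 2.57
position: [0.4938, -0.037, 0.0539]
tool_rot: [0.926, 1.343, -0.942]
ft_force: [-1.7, -0.2, -0.9]
grip_width: 0.405
[ 0.49384331 -0.03703298  0.05385982] [-0.12027725 -0.01585717]
side [291.75762456 252.44528384]
top [372.28991327 264.1180538 ]
```

View pics/side2.png

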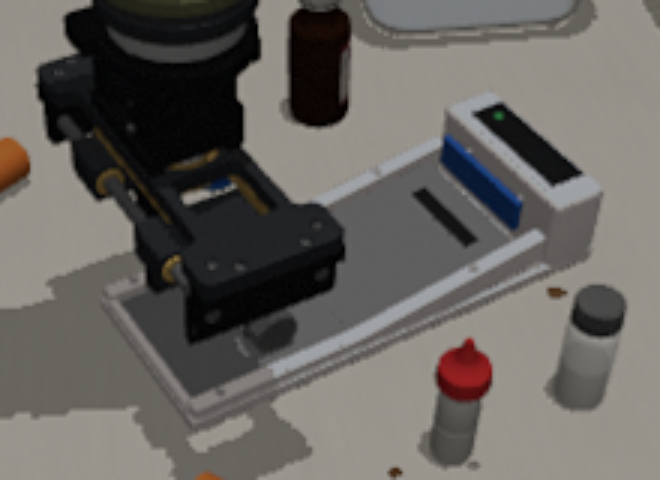

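View pics/top2.png

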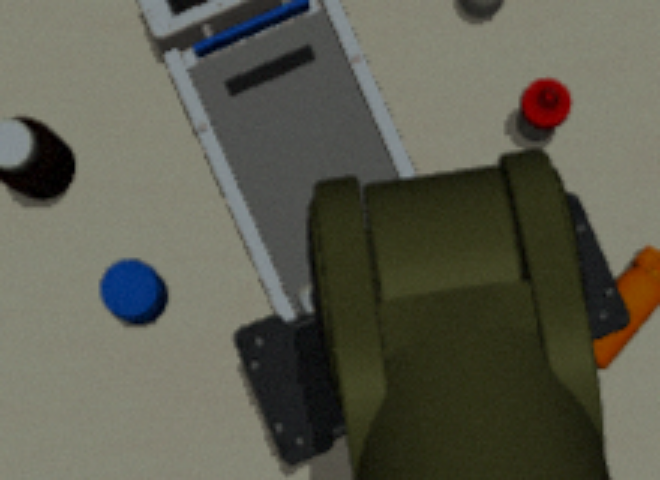

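```bash
cat > d.py <<'E'
import sys
from h import *
from scipy.spatial.transform import Rotation as Ro
p=np.load("pose.npz");R=p["R"];tt=p["t"]
st=get_state();M=Ro.from_rotvec(st["tool_rot"]).as_matrix();z=-np.append(R[:,1],0);x=np.array([0,0,-1.])
N=np.stack([x,np.cross(z,x),z],1)
rp=R.T@(st["position"][:2]-tt);f=st["ft_force"]
print("t %.2f"%st["time"],"reader mm",(rp*1000).round(1),"z %.1f"%(st["position"][2]*1000),"rot need deg",np.degrees(Ro.from_matrix(N@M.T).as_rotvec()).round(2),"F reader",(R.T@f[:2]).round(2),f[2].round(2),"qd",abs(st["qd"]).max().round(3))
if len(sys.argv)>1:
    g=[float(a)/1000 for a in sys.argv[1:]];print("delta cm",((R@g[:2]+tt-st["position"][:2])*100).round(2),round(g[2]*100-st["position"][2]*100,2))
E
python3 -m handwheel '[{"xyz":[0,0,0],"angular":[0,0,0]}]'
python3 d.py -113 3 40
```

```text
time: 2.75
position: [0.4985, -0.0377, 0.0598]
tool_rot: [0.929, 1.334, -0.939]
ft_force: [0.8, 0.3, 0.1]
grip_width: 0.401
t 2.75 reader mm [-116.2  -18.2] z 59.8 rot need deg [1.07 0.98 1.4 ] F reader [ 0.85 -0.02] 0.06 qd 0.022
delta cm [-0.51  2.09] -1.98
```

```bash
python3 -m handwheel '[{"xyz":[-0.2,0.7,0],"angular":[0.4,0.3,0.5]},{"xyz":[-0.2,0.7,0],"angular":[0.4,0.3,0.5]},{"xyz":[-0.2,0.7,-0.5],"angular":[0.3,0.3,0.4]},{"xyz":[0,0,-0.5],"angular":[0,0,0]},{"xyz":[0,0,0],"angular":[0,0,0]}]'
python3 d.py -113 3 30
```

```text
time: 3.17
position: [0.4977, -0.0162, 0.0565]
tool_rot: [0.922, 1.357, -0.912]
ft_force: [-0.6, -0.1, -0.2]
grip_width: 0.402
t 3.17 reader mm [-108.8    2. ] z 56.5 rot need deg [ 0.06  0.75 -0.03] F reader [-0.59  0.13] -0.17 qd 0.018
delta cm [-0.42 -0.07] -2.65
```

```bash
python3 -m handwheel '[{"xyz":[-0.2,0,-0.8],"angular":[0,0.3,0]},{"xyz":[-0.2,0,-0.8],"angular":[0,0.3,0]},{"xyz":[0,0,-0.8],"angular":[0,0,0]},{"xyz":[0,0,0],"angular":[0,0,0]},{"xyz":[0,0,0],"angular":[0,0,0]}]'
python3 d.py -113 3 18
```

```text
time: 3.58
position: [0.4927, -0.0157, 0.0294]
tool_rot: [0.917, 1.368, -0.918]
ft_force: [-0.1, 1.0, 1.8]
grip_width: 0.403
t 3.58 reader mm [-113.2    4.3] z 29.4 rot need deg [ 0.07  0.03 -0.1 ] F reader [0.29 0.96] 1.76 qd 0.024
delta cm [ 0.07 -0.11] -1.14
```

```bash
python3 -m handwheel '[{"xyz":[0,0,-0.5],"angular":[0,0,0]},{"xyz":[0,0,0],"angular":[0,0,0]}]';python3 d.py -113 3 18
python3 -m handwheel '[{"xyz":[0,0,-0.5],"angular":[0,0,0]},{"xyz":[0,0,0],"angular":[0,0,0]}]'
python3 d.py -113 3 18
python3 - <<'E'
from h import *
im=get_image("side");cv2.imwrite("pics/side3.png",cv2.resize(im["pixels"][150:310,230:450],None,fx=3,fy=3))
E
```

```text
time: 3.75
position: [0.4923, -0.0159, 0.0234]
tool_rot: [0.917, 1.369, -0.919]
ft_force: [-0.3, 0.2, -0.6]
grip_width: 0.402
t 3.75 reader mm [-113.7    4.3] z 23.4 rot need deg [ 0.05 -0.03 -0.08] F reader [-0.22  0.28] -0.56 qd 0.013
delta cm [ 0.11 -0.09] -0.54
time: 3.92
position: [0.4925, -0.016, 0.018]
tool_rot: [0.917, 1.368, -0.919]
ft_force: [-0.4, -0.6, 0.6]
grip_width: 0.402
t 3.92 reader mm [-113.6    4.1] z 18.0 rot need deg [ 0.05 -0.02 -0.07] F reader [-0.58 -0.44] 0.61 qd 0.018
delta cm [ 0.1  -0.08] 0.0
```

View pics/side3.png

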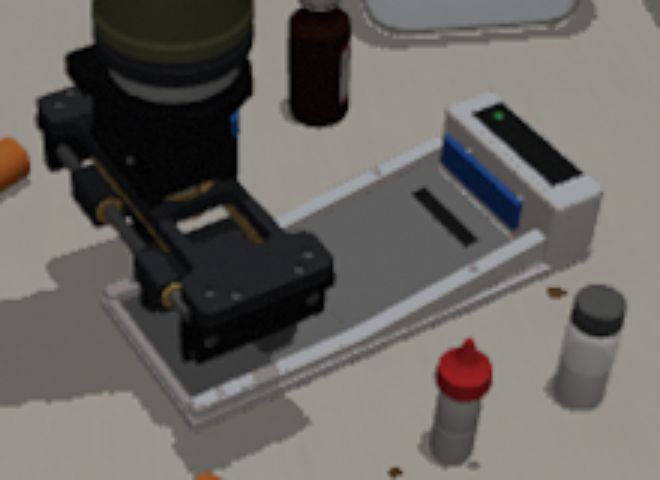

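```bash
python3 -m handwheel '[{"xyz":[0.2,0.08,0],"angular":[0,0,0]},{"xyz":[0.2,0.08,0],"angular":[0,0,0]},{"xyz":[0.2,0.08,0],"angular":[0,0,0]},{"xyz":[0.2,0.08,0],"angular":[0,0,0]},{"xyz":[0.2,0.08,0],"angular":[0,0,0]}]'
python3 d.py -60 3 18
python3 - <<'E'
from h import *
for n in("side","top"):
    im=get_image(n);cv2.imwrite(f"pics/{n}4.png",cv2.resize(im["pixels"][150:310,230:450],None,fx=3,fy=3))
E
```

```text
time: 4.38
position: [0.5045, -0.0119, 0.0193]
tool_rot: [0.918, 1.366, -0.918]
ft_force: [0.7, 0.1, 0.3]
grip_width: 0.401
t 4.38 reader mm [-100.9    3.4] z 19.3 rot need deg [ 0.08  0.13 -0.04] F reader [ 0.64 -0.19] 0.28 qd 0.066
delta cm [3.8  1.51] -0.13
```

View pics/side4.png

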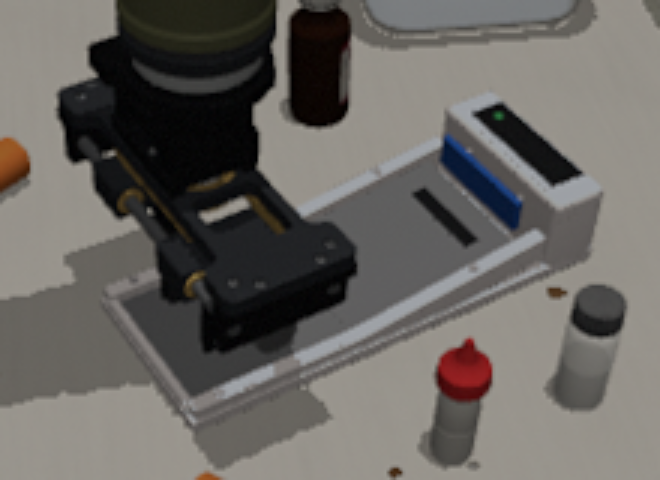

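View pics/top4.png

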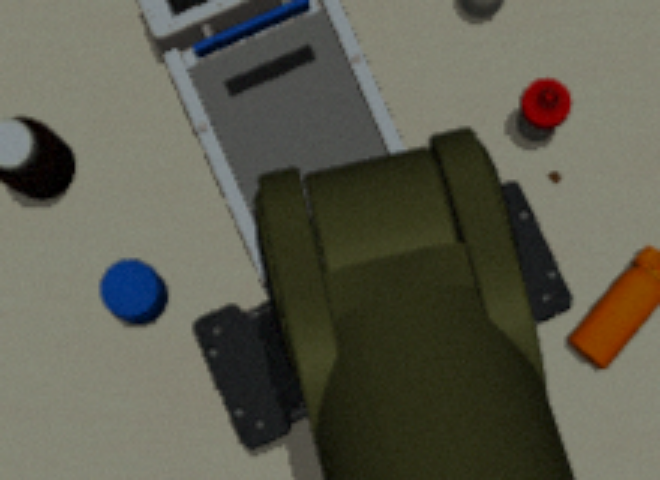

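```bash
python3 -m handwheel '[{"xyz":[0.16,0.065,-0.02],"angular":[0,0,0]},{"xyz":[0.16,0.065,-0.02],"angular":[0,0,0]},{"xyz":[0.16,0.065,-0.02],"angular":[0,0,0]},{"xyz":[0.16,0.065,-0.02],"angular":[0,0,0]},{"xyz":[0.16,0.065,0],"angular":[0,0,0]}]'
python3 d.py -60 3 18
python3 -m handwheel '[{"xyz":[0.16,0.065,0],"angular":[0,0,0]},{"xyz":[0.16,0.065,0],"angular":[0,0,0]},{"xyz":[0.16,0.065,0],"angular":[0,0,0]},{"xyz":[0.16,0.065,0],"angular":[0,0,0]},{"xyz":[0.16,0.065,0],"angular":[0,0,0]}]'
python3 d.py -60 3 18
python3 - <<'E'
from h import *
for n in("side",):
    im=get_image(n);cv2.imwrite(f"pics/{n}5.png",cv2.resize(im["pixels"][150:310,230:450],None,fx=3,fy=3))
E
```

```text
time: 4.9
position: [0.513, -0.0083, 0.0183]
tool_rot: [0.918, 1.366, -0.918]
ft_force: [0.0, 0.9, 0.0]
grip_width: 0.399
t 4.90 reader mm [-91.7   3.5] z 18.3 rot need deg [ 0.08  0.11 -0.06] F reader [0.37 0.86] 0.03 qd 0.05
delta cm [2.95 1.15] -0.03
time: 5.32
position: [0.5219, -0.0047, 0.0182]
tool_rot: [0.918, 1.366, -0.918]
ft_force: [0.3, -0.7, -0.0]
grip_width: 0.398
t 5.32 reader mm [-82.1   3.5] z 18.2 rot need deg [ 0.08  0.1  -0.06] F reader [-0.02 -0.75] -0.0 qd 0.051
delta cm [2.06 0.79] -0.02
```

View pics/side5.png

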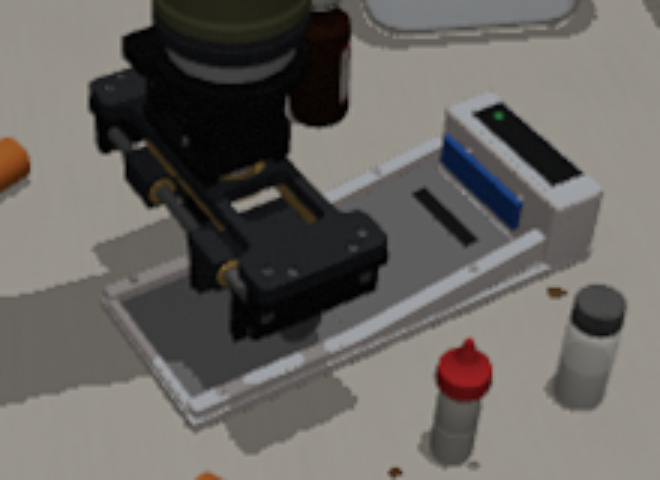

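The cap has moved with the fingers, from crop (275,335) to (300,325), so the vial is rolling ahead of them.

```bash
python3 -m handwheel '[{"xyz":[0.16,0.065,0],"angular":[0,0,0]},{"xyz":[0.16,0.065,0],"angular":[0,0,0]},{"xyz":[0.16,0.065,0],"angular":[0,0,0]},{"xyz":[0.16,0.065,0],"angular":[0,0,0]},{"xyz":[0.16,0.065,0],"angular":[0,0,0]}]'
python3 -m handwheel '[{"xyz":[0.16,0.065,0],"angular":[0,0,0]},{"xyz":[0.16,0.065,0],"angular":[0,0,0]},{"xyz":[0.16,0.065,0],"angular":[0,0,0]},{"xyz":[0.16,0.065,0.01],"angular":[0,0,0]},{"xyz":[0.16,0.065,0.02],"angular":[0,0,0]}]'
python3 d.py -55 3 18
python3 -m handwheel '[{"xyz":[0.16,0.065,0.02],"angular":[0,0,0]},{"xyz":[0.16,0.065,0.02],"angular":[0,0,0]},{"xyz":[0.16,0.065,0.02],"angular":[0,0,0]},{"xyz":[0.16,0.065,0.025],"angular":[0,0,0]},{"xyz":[0.16,0.065,0.025],"angular":[0,0,0]}]'
python3 d.py 49 3 32
python3 - <<'E'
from h import *
for n in("side",):
    im=get_image(n);cv2.imwrite(f"pics/{n}6.png",cv2.resize(im["pixels"][150:310,230:450],None,fx=3,fy=3))
E
```

```text
time: 5.78
position: [0.5308, -0.0011, 0.0183]
tool_rot: [0.918, 1.366, -0.918]
ft_force: [0.3, -0.1, 0.3]
grip_width: 0.401
time: 6.2
position: [0.5397, 0.0025, 0.0185]
tool_rot: [0.918, 1.366, -0.918]
ft_force: [0.6, 1.0, 0.3]
grip_width: 0.401
t 6.20 reader mm [-62.9   3.4] z 18.5 rot need deg [ 0.07  0.1  -0.05] F reader [0.95 0.64] 0.32 qd 0.055
delta cm [0.75 0.26] -0.05
time: 6.62
position: [0.5485, 0.0061, 0.0197]
tool_rot: [0.918, 1.366, -0.918]
ft_force: [-0.7, -0.1, 0.3]
grip_width: 0.405
t 6.62 reader mm [-53.4   3.4] z 19.7 rot need deg [ 0.08  0.09 -0.05] F reader [-0.67  0.17] 0.34 qd 0.052
delta cm [9.49 3.84] 1.23
```

View pics/side6.png

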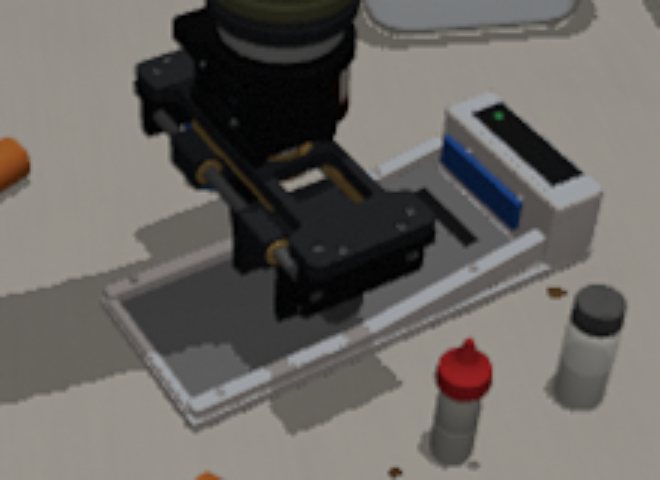

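The vial is still following: the cap shows at crop (342,300), at the start of the slope.

```bash
for i in 1; do :; done
python3 -m handwheel '[{"xyz":[0.16,0.065,0.02],"angular":[0,0,0]},{"xyz":[0.16,0.065,0.02],"angular":[0,0,0]},{"xyz":[0.16,0.065,0.02],"angular":[0,0,0]},{"xyz":[0.16,0.065,0.02],"angular":[0,0,0]},{"xyz":[0.16,0.065,0.02],"angular":[0,0,0]}]'
python3 -m handwheel '[{"xyz":[0.16,0.065,0.02],"angular":[0,0,0]},{"xyz":[0.16,0.065,0.02],"angular":[0,0,0]},{"xyz":[0.16,0.065,0.02],"angular":[0,0,0]},{"xyz":[0.16,0.065,0.02],"angular":[0,0,0]},{"xyz":[0.16,0.065,0.02],"angular":[0,0,0]}]'
python3 -m handwheel '[{"xyz":[0.16,0.065,0.02],"angular":[0,0,0]},{"xyz":[0.16,0.065,0.02],"angular":[0,0,0]},{"xyz":[0.16,0.065,0.02],"angular":[0,0,0]},{"xyz":[0.16,0.065,0.02],"angular":[0,0,0]},{"xyz":[0.16,0.065,0.02],"angular":[0,0,0]}]'
python3 -m handwheel '[{"xyz":[0.16,0.065,0.02],"angular":[0,0,0]},{"xyz":[0.16,0.065,0.02],"angular":[0,0,0]},{"xyz":[0.16,0.065,0.02],"angular":[0,0,0]},{"xyz":[0.16,0.065,0.02],"angular":[0,0,0]},{"xyz":[0.16,0.065,0.02],"angular":[0,0,0]}]'
python3 d.py 49 3 32
python3 - <<'E'
from h import *
for n in("side","top"):
    im=get_image(n);cv2.imwrite(f"pics/{n}7.png",cv2.resize(im["pixels"][130:290,230:450],None,fx=3,fy=3))
E
```

```text
time: 7.08
position: [0.5571, 0.0095, 0.0208]
tool_rot: [0.917, 1.367, -0.919]
ft_force: [-0.1, -0.8, -0.5]
grip_width: 0.403
time: 7.5
position: [0.5659, 0.0131, 0.0218]
tool_rot: [0.917, 1.367, -0.919]
ft_force: [0.0, -0.2, 0.5]
grip_width: 0.402
time: 7.92
position: [0.5748, 0.0167, 0.0229]
tool_rot: [0.917, 1.367, -0.919]
ft_force: [-0.8, -0.2, 0.6]
grip_width: 0.4
time: 8.33
position: [0.5837, 0.0203, 0.024]
tool_rot: [0.917, 1.367, -0.919]
ft_force: [-0.3, -0.3, 0.5]
grip_width: 0.404
t 8.33 reader mm [-15.4   3.3] z 24.0 rot need deg [ 0.09  0.04 -0.04] F reader [-0.36 -0.16] 0.47 qd 0.056
delta cm [5.97 2.41] 0.8
```

View pics/side7.png

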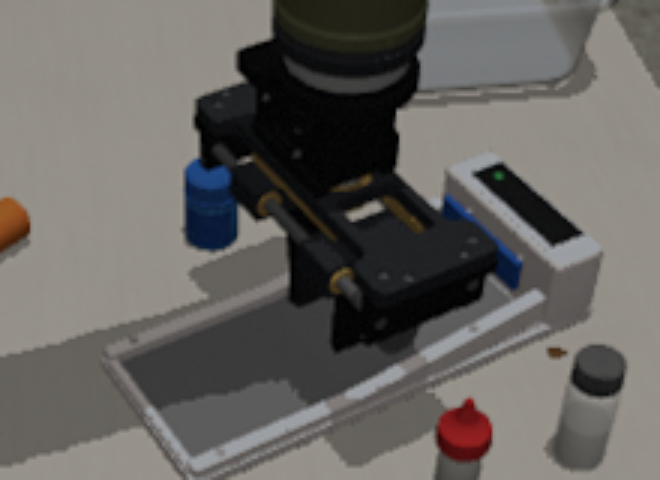

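View pics/top7.png

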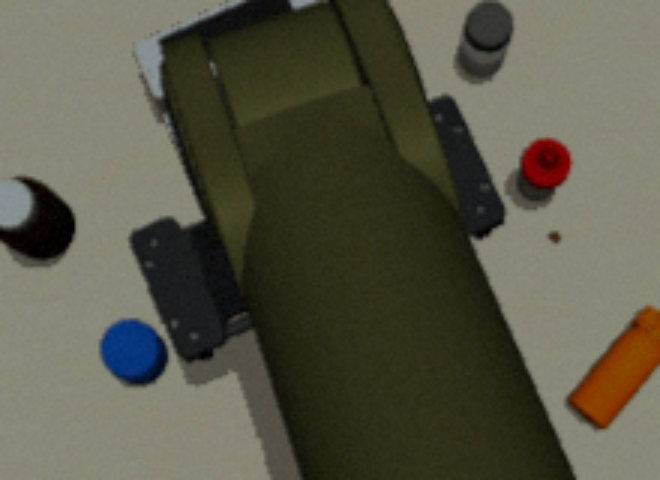

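```bash
python3 -m handwheel '[{"xyz":[0.16,0.065,0.02],"angular":[0,0,0]},{"xyz":[0.16,0.065,0.02],"angular":[0,0,0]},{"xyz":[0.16,0.065,0.02],"angular":[0,0,0]},{"xyz":[0.16,0.065,0.02],"angular":[0,0,0]},{"xyz":[0.16,0.065,0.02],"angular":[0,0,0]}]'
python3 -m handwheel '[{"xyz":[0.16,0.065,0.02],"angular":[0,0,0]},{"xyz":[0.16,0.065,0.02],"angular":[0,0,0]},{"xyz":[0.16,0.065,0.02],"angular":[0,0,0]},{"xyz":[0.16,0.065,0.02],"angular":[0,0,0]},{"xyz":[0.16,0.065,0.02],"angular":[0,0,0]}]'
python3 -m handwheel '[{"xyz":[0.16,0.065,0.02],"angular":[0,0,0]},{"xyz":[0.16,0.065,0.02],"angular":[0,0,0]},{"xyz":[0.16,0.065,0.02],"angular":[0,0,0]},{"xyz":[0.16,0.065,0.02],"angular":[0,0,0]},{"xyz":[0.16,0.065,0.02],"angular":[0,0,0]}]'
python3 -m handwheel '[{"xyz":[0.16,0.065,0.02],"angular":[0,0,0]},{"xyz":[0.16,0.065,0.02],"angular":[0,0,0]},{"xyz":[0.16,0.065,0.02],"angular":[0,0,0]},{"xyz":[0.16,0.065,0.02],"angular":[0,0,0]},{"xyz":[0.16,0.065,0.02],"angular":[0,0,0]}]'
python3 d.py 49 3 32
python3 -m handwheel '[{"xyz":[0.16,0.065,0.02],"angular":[0,0,0]},{"xyz":[0.16,0.065,0.02],"angular":[0,0,0]},{"xyz":[0.16,0.065,0.02],"angular":[0,0,0]},{"xyz":[0.16,0.065,0.02],"angular":[0,0,0]},{"xyz":[0.1,0.04,0.01],"angular":[0,0,0]}]'
python3 d.py 49 3 32
python3 - <<'E'
from h import *
for n in("side",):
    im=get_image(n);cv2.imwrite(f"pics/{n}8.png",cv2.resize(im["pixels"][150:280,280:450],None,fx=4,fy=4))
E
```

```text
time: 8.85
position: [0.5921, 0.0237, 0.025]
tool_rot: [0.917, 1.367, -0.919]
ft_force: [-0.8, -0.5, 0.5]
grip_width: 0.402
time: 9.27
position: [0.6011, 0.0274, 0.0261]
tool_rot: [0.917, 1.367, -0.919]
ft_force: [0.1, 0.1, 1.7]
grip_width: 0.403
time: 9.68
position: [0.61, 0.031, 0.0271]
tool_rot: [0.917, 1.367, -0.919]
ft_force: [-0.8, -0.3, 0.3]
grip_width: 0.402
time: 10.1
position: [0.6188, 0.0346, 0.0282]
tool_rot: [0.917, 1.367, -0.919]
ft_force: [0.7, -0.4, 0.4]
grip_width: 0.404
t 10.10 reader mm [22.5  3.2] z 28.2 rot need deg [ 0.09  0.02 -0.03] F reader [ 0.49 -0.65] 0.44 qd 0.059
delta cm [2.46 0.99] 0.38
time: 10.52
position: [0.6272, 0.038, 0.0292]
tool_rot: [0.917, 1.367, -0.919]
ft_force: [0.6, 0.2, -0.2]
grip_width: 0.405
t 10.52 reader mm [31.6  3.1] z 29.2 rot need deg [ 0.08  0.03 -0.03] F reader [ 0.6 -0. ] -0.19 qd 0.035
delta cm [1.62 0.65] 0.28
```

View pics/side8.png

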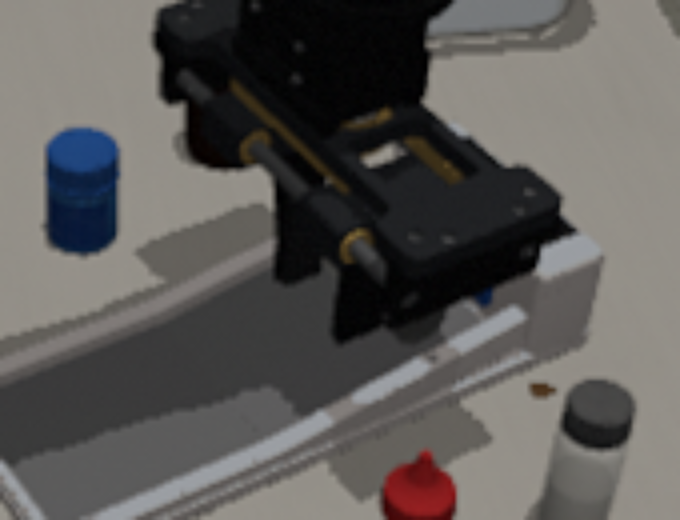

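The cap is at crop (420,325), just ahead of the fingers, and the blue plate's near end is at (485,298). From here I'll go slower.

```bash
python3 -m handwheel '[{"xyz":[0.12,0.05,0.015],"angular":[0,0,0]},{"xyz":[0.12,0.05,0.015],"angular":[0,0,0]},{"xyz":[0.12,0.05,0.015],"angular":[0,0,0]},{"xyz":[0.12,0.05,0.015],"angular":[0,0,0]},{"xyz":[0.1,0.04,0.015],"angular":[0,0,0]}]'
python3 -m handwheel '[{"xyz":[0.1,0.04,0.012],"angular":[0,0,0]},{"xyz":[0.1,0.04,0.012],"angular":[0,0,0]},{"xyz":[0.1,0.04,0.012],"angular":[0,0,0]},{"xyz":[0.1,0.04,0.012],"angular":[0,0,0]},{"xyz":[0.1,0.04,0.012],"angular":[0,0,0]}]'
python3 d.py 49 3 32
python3 - <<'E'
from h import *
for n in("side",):
    im=get_image(n);cv2.imwrite(f"pics/{n}9.png",cv2.resize(im["pixels"][170:270,340:440],None,fx=6,fy=6,interpolation=cv2.INTER_CUBIC))
E
```

```text
time: 10.98
position: [0.6334, 0.0406, 0.03]
tool_rot: [0.917, 1.367, -0.919]
ft_force: [-0.6, -0.6, -0.1]
grip_width: 0.404
time: 11.4
position: [0.639, 0.0427, 0.0306]
tool_rot: [0.917, 1.367, -0.919]
ft_force: [-0.0, 0.3, 0.4]
grip_width: 0.396
t 11.40 reader mm [44.2  3.1] z 30.6 rot need deg [ 0.09  0.01 -0.02] F reader [0.07 0.28] 0.42 qd 0.038
delta cm [0.44 0.17] 0.14
```

View pics/side9.png

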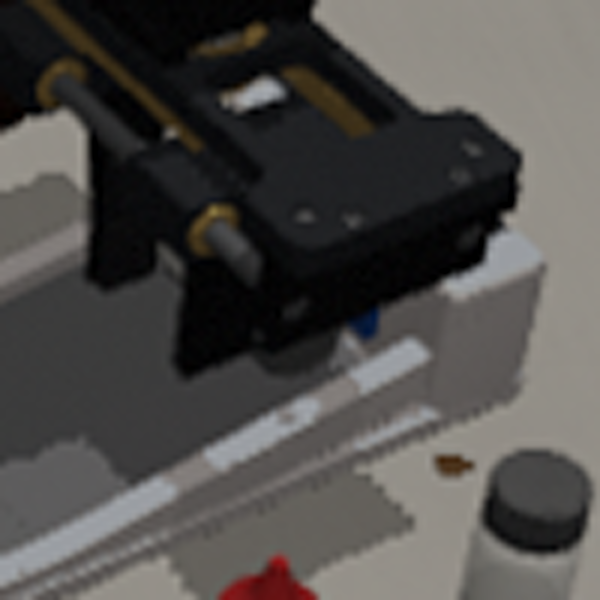

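```bash
cat > b.py <<'E'
from h import *
im=get_image("side");p=im["pixels"][225:250,370:420].astype(int)
m=((p[:,:,0]-p[:,:,2])>35)
ys,xs=np.nonzero(m);print("blue n",m.sum(),"w",(p[:,:,0]-p[:,:,2]).clip(0)[m].sum(),"x",(xs.min()+370,xs.max()+370,(xs.mean()+370).round(2)) if len(xs) else None,"y",(ys.min()+225,ys.max()+225) if len(xs) else None)
E
python3 b.py
python3 -m handwheel '[{"xyz":[0.09,0.04,0.012],"angular":[0,0,0]},{"xyz":[0.09,0.04,0.012],"angular":[0,0,0]}]'; python3 d.py 49 3 32; python3 b.py
python3 -m handwheel '[{"xyz":[0.09,0.04,0.012],"angular":[0,0,0]},{"xyz":[0.09,0.04,0.012],"angular":[0,0,0]}]'; python3 d.py 49 3 32; python3 b.py
python3 -m handwheel '[{"xyz":[0.09,0.04,0.012],"angular":[0,0,0]},{"xyz":[0.09,0.04,0.012],"angular":[0,0,0]}]'; python3 d.py 55 3 33; python3 b.py
```

```text
blue n 2 w 97 x (np.int64(400), np.int64(401), np.float64(400.5)) y (np.int64(225), np.int64(225))
time: 11.67
position: [0.6409, 0.0436, 0.0308]
tool_rot: [0.917, 1.367, -0.919]
ft_force: [0.4, 0.2, 0.7]
grip_width: 0.399
t 11.67 reader mm [46.3  3.2] z 30.8 rot need deg [ 0.09  0.02 -0.03] F reader [0.48 0.05] 0.68 qd 0.031
delta cm [0.25 0.08] 0.12
blue n 2 w 98 x (np.int64(400), np.int64(401), np.float64(400.5)) y (np.int64(225), np.int64(225))
time: 11.88
position: [0.6428, 0.0445, 0.0311]
tool_rot: [0.917, 1.367, -0.919]
ft_force: [1.4, 0.5, 0.2]
grip_width: 0.4
t 11.88 reader mm [48.5  3.2] z 31.1 rot need deg [ 0.09  0.02 -0.03] F reader [ 1.45 -0.09] 0.24 qd 0.03
delta cm [ 0.06 -0.  ] 0.09
blue n 2 w 97 x (np.int64(400), np.int64(401), np.float64(400.5)) y (np.int64(225), np.int64(225))
time: 12.1
position: [0.6443, 0.0451, 0.0313]
tool_rot: [0.917, 1.368, -0.92]
ft_force: [-2.2, -0.4, 1.6]
grip_width: 0.403
t 12.10 reader mm [50.1  3.2] z 31.3 rot need deg [ 0.12 -0.05 -0.02] F reader [-2.21  0.45] 1.62 qd 0.028
delta cm [0.46 0.17] 0.17
blue n 2 w 92 x (np.int64(401), np.int64(402), np.float64(401.5)) y (np.int64(225), np.int64(225))
```

```bash
sed -i 's/225:250,370:420/212:232,380:420/; s/+370/+380/g; s/+225/+212/g' b.py; python3 b.py
python3 -m handwheel '[{"xyz":[0.09,0.04,0.012],"angular":[0,0,0]},{"xyz":[0.09,0.04,0.012],"angular":[0,0,0]}]'; python3 d.py 55 3 33; python3 b.py
python3 -m handwheel '[{"xyz":[0.09,0.04,0.012],"angular":[0,0,0]}]'; python3 d.py 55 3 33; python3 b.py
```

```text
blue n 8 w 386 x (np.int64(400), np.int64(402), np.float64(401.25)) y (np.int64(222), np.int64(225))
time: 12.37
position: [0.6451, 0.0454, 0.0314]
tool_rot: [0.915, 1.369, -0.922]
ft_force: [-3.2, -0.8, 2.1]
grip_width: 0.405
t 12.37 reader mm [50.9  3.2] z 31.4 rot need deg [ 0.17 -0.19 -0.01] F reader [-3.3   0.48] 2.07 qd 0.027
delta cm [0.39 0.14] 0.16
blue n 9 w 418 x (np.int64(401), np.int64(402), np.float64(401.56)) y (np.int64(221), np.int64(225))
time: 12.5
position: [0.6457, 0.0456, 0.0315]
tool_rot: [0.915, 1.37, -0.923]
ft_force: [-4.4, -0.9, 2.9]
grip_width: 0.401
t 12.50 reader mm [51.6  3.1] z 31.5 rot need deg [ 0.2  -0.24 -0.  ] F reader [-4.44  0.87] 2.87 qd 0.035
delta cm [0.32 0.12] 0.15
blue n 11 w 479 x (np.int64(401), np.int64(403), np.float64(402.0)) y (np.int64(221), np.int64(225))
```

Contact with the plate came at TCP x≈49, and the blue edge has started moving. The upward friction (fz) comes from the vial's back rubbing up the finger as it rolls, so I'll let the fingertips rise along with it to reduce that load.

```bash
python3 -m handwheel '[{"xyz":[0.05,0.02,0.06],"angular":[0,0,0]},{"xyz":[0.05,0.02,0.06],"angular":[0,0,0]}]'; python3 d.py 55 3 35; python3 b.py
python3 -m handwheel '[{"xyz":[0.09,0.04,0.08],"angular":[0,0,0]}]'; python3 d.py 55 3 35; python3 b.py
```

```text
time: 12.72
position: [0.6471, 0.0462, 0.0323]
tool_rot: [0.915, 1.369, -0.923]
ft_force: [-1.0, 0.3, -0.7]
grip_width: 0.401
t 12.72 reader mm [53.1  3.2] z 32.3 rot need deg [ 0.17 -0.2  -0.01] F reader [-0.76  0.65] -0.67 qd 0.022
delta cm [0.18 0.05] 0.27
blue n 8 w 383 x (np.int64(402), np.int64(404), np.float64(402.75)) y (np.int64(221), np.int64(224))
time: 12.85
position: [0.6481, 0.0466, 0.0329]
tool_rot: [0.915, 1.37, -0.923]
ft_force: [-1.7, -1.9, 0.2]
grip_width: 0.403
t 12.85 reader mm [54.1  3.2] z 32.9 rot need deg [ 0.17 -0.21 -0.01] F reader [-2.31 -1.12] 0.21 qd 0.042
delta cm [0.09 0.01] 0.21
blue n 10 w 466 x (np.int64(402), np.int64(404), np.float64(403.3)) y (np.int64(220), np.int64(224))
```

```bash
python3 -m handwheel '[{"xyz":[0.08,0.03,0.05],"angular":[0,0,0]}]'; python3 d.py 55 3 35; python3 b.py
python3 -m handwheel '[{"xyz":[0.06,0.025,0.04],"angular":[0,0,0]}]'; python3 d.py 55 3 35; python3 b.py
python3 -m handwheel '[{"xyz":[0.06,0.025,0.04],"angular":[0,0,0]}]'; python3 d.py 55 3 35; python3 b.py
```

```text
time: 12.98
position: [0.6491, 0.047, 0.0335]
tool_rot: [0.915, 1.37, -0.922]
ft_force: [-2.1, -1.2, -0.5]
grip_width: 0.403
t 12.98 reader mm [55.3  3.2] z 33.5 rot need deg [ 0.16 -0.2  -0.01] F reader [-2.34 -0.29] -0.48 qd 0.037
delta cm [-0.02 -0.03] 0.15
blue n 11 w 527 x (np.int64(403), np.int64(405), np.float64(403.82)) y (np.int64(219), np.int64(224))
time: 13.12
position: [0.6494, 0.0471, 0.0338]
tool_rot: [0.915, 1.37, -0.923]
ft_force: [-4.1, -1.7, 0.1]
grip_width: 0.4
t 13.12 reader mm [55.6  3.2] z 33.8 rot need deg [ 0.18 -0.26 -0.01] F reader [-4.42 -0.04] 0.13 qd 0.031
delta cm [-0.04 -0.04] 0.12
blue n 11 w 517 x (np.int64(403), np.int64(405), np.float64(404.0)) y (np.int64(219), np.int64(224))
time: 13.25
position: [0.6494, 0.0472, 0.0338]
tool_rot: [0.914, 1.371, -0.924]
ft_force: [-3.4, -0.8, -0.4]
grip_width: 0.402
t 13.25 reader mm [55.5  3.2] z 33.8 rot need deg [ 0.21 -0.35 -0.01] F reader [-3.43  0.55] -0.45 qd 0.031
delta cm [-0.04 -0.04] 0.12
blue n 11 w 512 x (np.int64(403), np.int64(405), np.float64(404.0)) y (np.int64(219), np.int64(224))
```

```bash
python3 -m handwheel '[{"xyz":[0.08,0.035,0.0],"angular":[0,0,0]},{"xyz":[0.08,0.035,0.0],"angular":[0,0,0]}]'; python3 d.py 55 3 35; python3 b.py
python3 - <<'E'
from h import *
p=np.load("pose.npz");R=p["R"];tt=p["t"]
im=get_image("side")
for x in(.088,.094): print(proj(im,np.append(R@[x,-.037]+tt,.035)))
cv2.imwrite("pics/s10.png",cv2.resize(im["pixels"][170:270,340:440],None,fx=6,fy=6,interpolation=cv2.INTER_CUBIC))
cv2.imwrite("pics/s10f.png",im["pixels"]);cv2.imwrite("pics/t10f.png",get_image("top")["pixels"])
E
python3 d.py
```

```text
time: 13.47
position: [0.6494, 0.0472, 0.0332]
tool_rot: [0.912, 1.374, -0.928]
ft_force: [-4.6, -1.0, -0.3]
grip_width: 0.404
t 13.47 reader mm [55.6  3.2] z 33.2 rot need deg [ 0.28 -0.57  0.01] F reader [-4.67  0.79] -0.31 qd 0.025
delta cm [-0.05 -0.04] 0.18
blue n 12 w 543 x (np.int64(403), np.int64(405), np.float64(403.92)) y (np.int64(219), np.int64(224))
[400.63100924 225.49036145]
[403.30497444 224.35974413]
t 13.62 reader mm [55.6  3.2] z 33.1 rot need deg [ 0.28 -0.57  0.  ] F reader [-5.11 -0.4 ] -1.15 qd 0.003
```

View pics/s10.png

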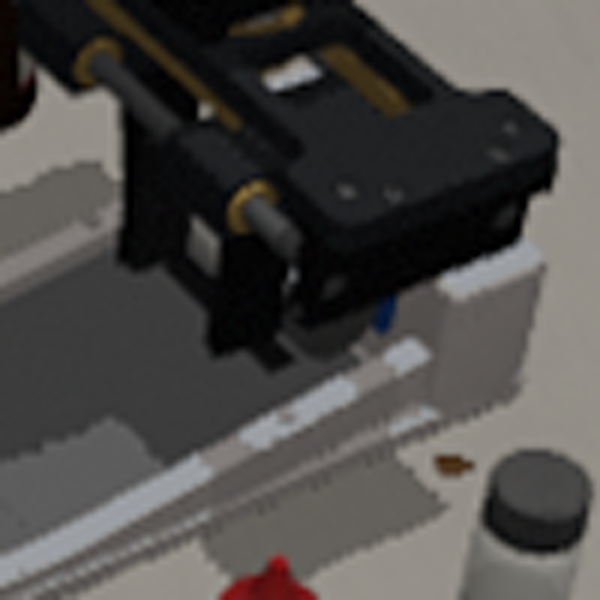

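View pics/s10f.png

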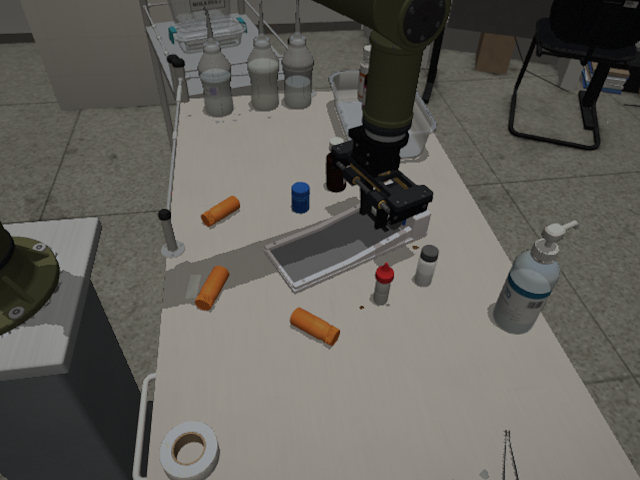

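View pics/t10f.png

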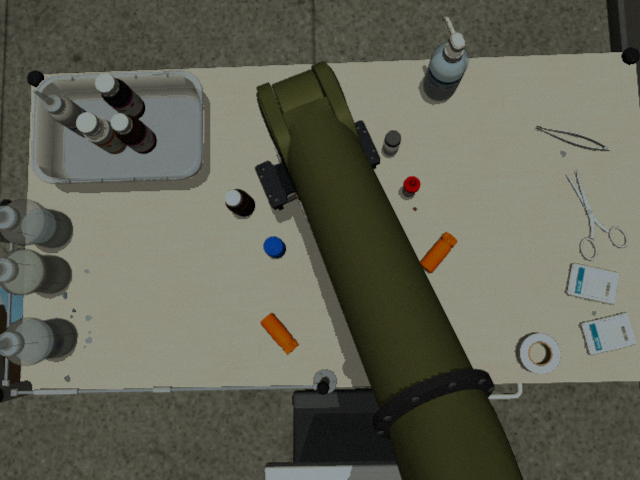

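The plate is at its hard stop. Extra push raised the force to about 5 N with no more travel, and the blue edge moved 3.5 px, against about 2.7 px predicted for 6 mm. The vial is still in front of the fingers and the bystanders are at their original pixels.

Run:
```python
from bench import *
print(close_job())
```

```text
the job is handed in; nothing more can be done
None
```

I pushed the vial up the ramp at about 20–25 mm/s, using both fingertips from behind with the fingers 3.5 cm apart. It pressed the blue plate to its stop, and I handed the job in at about 13.6 s with the fingers still holding it there.

**Last checks:**
- **Fingertips:** they stood still at 55.6 mm in the reader's x, against about 55.5 mm expected with the plate fully home.
- **Force:** the push held at about 5 N. Pushing harder raised the force but gave no more travel.
- **Bystanders:** all four were still standing at their original pixels.

**What disagreed or I couldn't see:**
- **Plate travel:** the blue edge moved 3.5 px against 2.7 px predicted for 6 mm. That is within pixel and calibration error, so the finger position and force are the firmer evidence that the plate is home.
- **Vial:** the gripper hid most of it. I followed it by its cap and the plate edge in the side view.
- **Push force:** friction on the rolling vial raised it to about 4.4 N partway. Letting the fingertips rise with the vial brought it back down.

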